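Shut the oil feed cock down its guard tube with the long T-key

TASK

Shut the feed cock of the lubrication unit: take the long T-key from the key stand, lower it down the guard tube, find the square of the spindle by feel with a light touch until the key's socket drops fully home over it, and turn it clockwise until the cock is fully closed against its stop. Then draw the key out and stand it back upright in its empty pocket of the key stand. Do not lean on the spindle or wrench it against the stop, and do not disturb the short key, the oil bottle or the pressure gauge.

Things in the scene. Friction and masses are not known exactly. Their poses are not given: they have to be found in the camera images.
- key_handle (a point): Long T-key, bare steel, about 0.4 kg, upright in a pocket of the key stand. Point: middle of its cross-bar, 170 mm above its bottom end. Bar: flat-sided, 110 mm long (point x), 16 mm thick (point y), 18 mm high; pinch it here from above across y. Below it a 15 mm round shank, then a square-outside socket 31.6 mm wide, 40 mm high. Site z is up.
- key_foot (a point): Bottom end of the long T-key, on its axis: centre of the socket's open mouth. The socket's square hole is 19.6 mm wide and 30 mm deep, its flats parallel to this point's x and y, which are those of key_handle.
- short_key_handle (a point): Short T-key, same shape as the long one, but its bar is 90 mm long and only 100 mm above its bottom end. Too short for the job; it stands in the other pocket and stays there. Point: middle of its bar.
- pocket_a (a point): Key stand: fixed steel base plate 90 x 170 x 10 mm with two upright steel tubes (pockets), 100 mm apart, 57 mm outside, 51 mm inside, 55 mm tall. Point: middle of the floor of the pocket on the stand's +y side, 10 mm above the bench, where a key's bottom end stands; the rim is 55 mm higher.
- pocket_b (a point): The same for the pocket on the stand's -y side. Which pocket holds the long key and which the short one varies.
- well_mouth (a point): Centre of the open top of the steel guard tube on the lubrication unit's green oil tank (fixed, 220 x 330 mm, cover 110 mm above the bench). Tube: 56 mm inside, 64 mm outside, rim 135 mm above the bench, straight down. x, y along the tank's sides. The motor pump and other fittings on the cover are below 215 mm above the bench, over 75 mm from this point.
- spindle_seat (a point): On the tube's axis, 103 mm below its mouth: where the key's bottom end is when fully home, resting on the spindle's round collar (28 mm). Above it stands the spindle's square, 18 mm wide, 16 mm high, then a cone 8 mm high (18 mm wide at its foot, 8 mm at its tip, 24 mm above this point), which centres the socket. Axes as well_mouth.
- spindle_guide: Gland in the tube's bottom, under the spindle. The spindle is sprung up: pushed down it yields 8 mm, from about 2 N to 8 N, then is solid; a key pressing on top of the square is then still 8 mm above home. The key drops over the square only when their flats agree to about 5 degrees (any of four ways). The square's angle is not measured: feel for it by turning the key under a light push.
- cock (a joint): Cock below, rad: 0 open, 1.571 closed on a solid stop, growing clockwise from above; starts part open, turns stiffly (0.14 N m), stays put. A worn coupling lets the square stand up to 0.5 rad either side of the cock's angle, where at 0 the flats lie along well_mouth's axes. Turned clockwise, the square leads the cock by 0.5 rad, so closed needs the square 2.07 rad clockwise from those axes.
- oil_can: Bystander: grey bottle, 60 mm wide, 150 mm tall.
- gauge: Bystander: pressure gauge, 62 mm wide, lying.
There are look-alikes about, which are no part of the job. What is shaped like the part that bears key_handle but black is not meant. What is shaped like the part that bears pocket_a but orange is not meant.

How it is judged:
By the outcome, as a careful person would: the job done as asked, in the order asked, and still so for the second after the job is handed in, with the robot touching nothing.
It also fails if it takes over 58 s, if anything falls off the work surface, if the arm or the gripper's body presses on something with over 40 N, if the wrist force passes 120 N, or if a joint passes its speed limit or range.

ROBOT

A 6-joint arm with a two-finger parallel gripper is mounted at the origin on the work surface. World frame = base frame: x ahead of the robot, y to its left, z up, the work surface at z = 0. Lengths are in m, angles in rad, forces in N, time in s.
With the tool pointing down it reaches from about 0.3 to 0.775 m from the base axis. Payload 14.6 kg.
Tool frame: the origin (TCP) lies at the very end of the fingers, on their centre line; the grasp point (between the pads) lies 19 mm behind it; z points along the fingers, y is the line along which they close (so a half turn about z gives the same grasp; the last joint's range is limited). The gripper opens to 94 mm and grips with 3 to 60 N. Pads are 16 mm wide; open, the fingers measure 119 mm over their backs; the gripper's body (75 mm by 177 mm) begins 78 mm behind the grasp point.
Start: joints at [-1.212, 0.3, 1.521, -0, 1.321, -0.067], TCP at [0.227, -0.501, 0.205] pointing down, gripper open.
Joint ranges: [-3.03, 3.03], [-0.79, 2.21], [0.23, 2.52], [-1.04, 4.18], [0, 3.07], [-2.55, 2.55]. Speed limits (rad/s): [2.22, 2.22, 2.57, 3.14, 3.14, 3.14].

INTERFACE

Orientations are given as [roll, pitch, yaw] about the fixed x, y, z axes, in that order (R = Rz(yaw) Ry(pitch) Rx(roll)).
In Python, from station import ctrl gives the robot as it stands.
- The arm moves only by the tool carry_out, never from a script. Its argument "motion" is text: rows parted by semicolons, each of 7 numbers parted by spaces: the shift along the world's x, y, z in m, then the turn, a rotation vector about the world's x, y, z in degrees, then the closure in counts, from 0 (fully open) to 255 (shut). In form: dx dy dz wx wy wz hand; .... A call has 1 to 20 rows; each row shifts and turns the commanded pose from where the row before left it; what a row does not reach is not made up. A row lasts 1/12 s, in which the tool goes at most 41.7 mm and 7.16 degrees, less where a joint would pass 70% of its speed; a pose out of reach is approached as far as the arm can. A call is refused whole if a number of a shift passes 0.0417 or a number of a turn 7.16, either way. A call with a gripper value outside its range is refused whole. The fingers move at their own pace and stop on an object; "grip_force" is the grip in N (left out, the last holds). Time passes only in rows, so rows that do not move let the fingers close. It gives the time, the measured TCP pose, the force, the opening and the grip force at its end, in the units of the state.
- ctrl.get_obs(): the state, without advancing time (a new reading comes with each control period).
- ctrl.camera(name): name is "scene" or "top" or "wrist"; returns a dict with "pixels" (420x560x3 uint8, red, green, blue), "range_z" (420x560 float32, m along the optical axis (not along the pixel's ray), 0 where there is no reading), "K" (3x3 intrinsics, pixels), "dist" ([k1, k2, p1, p2, k3] as OpenCV has them; the pictures are not rectified), "position" and "attitude" of the camera in the world. Camera axes: x right, y up, looking along -z (the intrinsics and any distortion apply to the point x, -y, -z); pixel columns grow to the right and rows downward; lengths in m; the calibration is good to about 2 mm. A picture is of the moment at which its call begins.
- ctrl.hand_in(): hands the job in; it is judged then, once.
The state is a dict: "time_s": time; "qpos": joint angles; "joint_vel": joint speeds; "tau": joint torques, N m; "ee_pos": TCP position; "eef_rot": TCP orientation; "force": force on the tool from outside, world axes, zero at the start; "moment": the same for the moment, N m; "grip_width": finger opening in m; "grip_force": force on a finger pad.
Only numpy, scipy, OpenCV 4.12 (cv2) and the standard library are available. Lean on these libraries where they do the work, as an engineer would, in place of code of your own. Each camera call takes 0.05 s, during which the arm holds its last target. There are 200 camera calls.

## Working session

There is one attempt and no reset: what is moved stays moved. The work goes in short steps, Python scripts to look and compute and a tool call to move; the robot and the scene stay as the last step left them, time stands still between calls to the robot, and variables do not carry over. Pictures are saved under pics/ and viewed, at most 10 in all, crops included, and the job is handed in when it is done.

Besides the shell and the picture viewer there is one more tool, called after "Request:" as a command line: name --argument value ..., lists and objects as JSON in quotes. carry_out: Moves the arm, as the interface text tells. Its arguments: {"type":"object","properties":{"motion":{"type":"string"},"grip_force":{"type":"number"}},"required":["motion"]}

```bash
mkdir -p pics
cat > h.py <<'E'
import numpy as np, cv2, pickle
from scipy.spatial.transform import Rotation as R
from station import ctrl
def snap(n,f):
    c=ctrl.camera(n); pickle.dump(c,open(f'pics/{f}.pkl','wb'))
    cv2.imwrite(f'pics/{f}.png',c['pixels'][:,:,::-1]); return c
def rot(a):
    a=np.array(a,float)
    if a.shape==(3,3): return a
    return R.from_euler('xyz',a).as_matrix() if a.size==3 else R.from_quat(a).as_matrix()
def cloud(c):
    h,w=c['range_z'].shape
    u,v=np.meshgrid(np.arange(w),np.arange(h))
    p=cv2.undistortPoints(np.stack([u,v],-1).reshape(-1,1,2).astype(np.float64),np.array(c['K']),np.array(c['dist'])).reshape(h,w,2)
    z=c['range_z']
    P=np.stack([p[...,0]*z,-p[...,1]*z,-z],-1)
    return P@rot(c['attitude']).T+np.array(c['position'])
E
python3 - <<'E'
from h import *
a=snap('scene','s0');b=snap('top','t0')
for c in(a,b): print(c['position'],c['attitude'],c['K'],c['dist'])
print(ctrl.get_obs())
E
```

```text
[ 0.79240295 -0.38026557  0.70452443] [ 0.83112072 -0.01934074  0.5681712 ] [[391.57885187   0.         282.71099765]
 [  0.         391.57885187 216.98765198]
 [  0.           0.           1.        ]] [-0.06195547  0.          0.          0.          0.        ]
[0.40156146 0.14535558 1.13275751] [ 0.07038802 -0.00295188 -1.59229378] [[523.17413073   0.         270.32940384]
 [  0.         523.17413073 201.43395784]
 [  0.           0.           1.        ]] [-0.13867672  0.          0.          0.          0.        ]
{'time_s': 0.1, 'qpos': array([-1.21159522e+00,  3.00390409e-01,  1.52148381e+00, -5.12295006e-06,
        1.32072181e+00, -6.66259672e-02]), 'joint_vel': array([ 0.00014441, -0.00051064, -0.00294686, -0.00021061, -0.00041138,
       -0.00166259]), 'tau': array([ 2.23820214e-03, -5.32639539e+01, -3.53278828e+01,  7.10363220e-02,
        2.35344912e-02, -8.17948444e-05]), 'ee_pos': array([ 0.22709392, -0.50067831,  0.20497174]), 'eef_rot': array([-3.14059117e+00, -6.18500558e-05,  4.25828309e-01]), 'force': array([ 0.15988934, -0.41437323, -0.21290494]), 'moment': array([-0.02465788, -0.0641194 , -0.00767146]), 'grip_force': 0.0, 'grip_width': 0.09378718658150699}
```

View pics/s0.png

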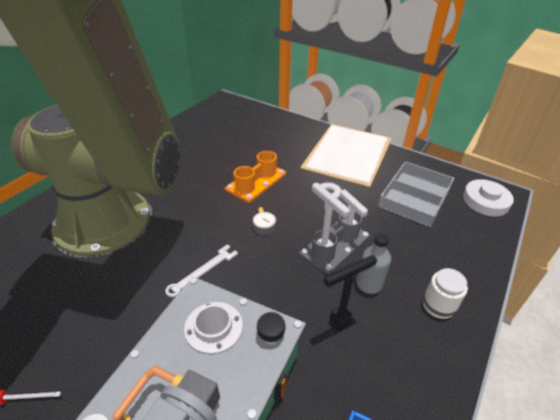

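View pics/t0.png

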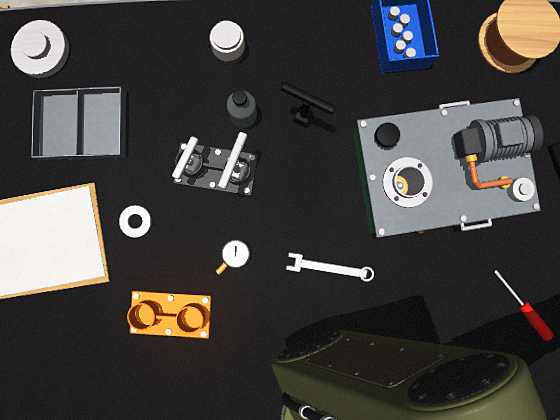

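Scene: grey stand at about (335,245) in the scene view with two steel keys; orange look-alike stand at (255,180); black look-alike key at (350,275). In the top view, candidates are the steel bars at (190,158) and (233,160), the black bar at (307,97), and the tank's tube mouth at (407,183). Next I measure heights.

Run:
```python
from h import *
for f in('t0','s0'):
    c=pickle.load(open(f'pics/{f}.pkl','rb'));P=cloud(c);px=c['pixels'].astype(int)
    z=P[...,2]
    print(f,'bench',np.median(z[(abs(z)<.02)&(c['range_z']>0)]))
    st=(P[...,0]>.1)&(P[...,0]<.8)&(abs(P[...,1]-.25)<.25)
    for nm,lo,hi in(('long',.172,.2),('short',.1,.125)):
        m=(st&(z>lo)&(z<hi)&(px.min(2)>110)).astype(np.uint8)
        n,l,s,ce=cv2.connectedComponentsWithStats(m)
        for i in range(1,n):
            if s[i,4]<60: continue
            Q=P[l==i]; r=cv2.minAreaRect((Q[:,:2]*1000).astype(np.float32))
            print(nm,s[i],ce[i].round(),Q.mean(0).round(4),np.median(Q[:,2]).round(4),r)
    # tubes rims of stand
    m=(st&(z>.058)&(z<.07)).astype(np.uint8); n,l,s,ce=cv2.connectedComponentsWithStats(m)
    for i in range(1,n):
        if s[i,4]>30:
            Q=P[l==i];print('rim',s[i,4],ce[i].round(),Q.mean(0).round(4),cv2.minEnclosingCircle((Q[:,:2]*1000).astype(np.float32)))
    m=((z>.131)&(z<.139)&(P[...,0]>.2)&(P[...,1]<.0)).astype(np.uint8); n,l,s,ce=cv2.connectedComponentsWithStats(m)
    for i in range(1,n):
        if s[i,4]>30:
            Q=P[l==i];print('well',s[i,4],ce[i].round(),Q.mean(0).round(4),cv2.minEnclosingCircle((Q[:,:2]*1000).astype(np.float32)))
    m=((z>.106)&(z<.114)&(P[...,0]>.1)&(P[...,1]<.05)).astype(np.uint8); n,l,s,ce=cv2.connectedComponentsWithStats(m)
    i=1+np.argmax(s[1:,4]); print('cover',s[i],cv2.minAreaRect((P[l==i][:,:2]*1000).astype(np.float32)))
    m=(st&(z>.005)&(z<.015)).astype(np.uint8); n,l,s,ce=cv2.connectedComponentsWithStats(m)
    for i in range(1,n):
        if s[i,4]>300: print('plate',s[i],cv2.minAreaRect((P[l==i][:,:2]*1000).astype(np.float32)))
    for nm,uv in (('bottle',(240,100)),('gauge',(235,254))):
        if f=='t0': print(nm,P[uv[1],uv[0]])
c=pickle.load(open('pics/t0.pkl','rb'))
cv2.imwrite('pics/crop.png',np.hstack([cv2.resize(c['pixels'][90:200,160:290,::-1],None,fx=3,fy=3),cv2.resize(c['pixels'][130:240,350:480,::-1],None,fx=3,fy=3)]))
```

```text
t0 bench 0.00042698161729903816
long [218 132  29  57 482] [232. 160.] [0.5457 0.2094 0.1885] 0.1886 ((546.7032470703125, 210.1877899169922), (17.76374053955078, 108.91559600830078), 67.79873657226562)
short [172 136  26  44 347] [184. 157.] [0.5638 0.3076 0.1185] 0.1186 ((563.5970458984375, 308.1610412597656), (15.579618453979492, 88.96259307861328), 63.50712203979492)
rim 42 [228.  53.] [0.794  0.2236 0.0642] ((799.0616455078125, 225.2366180419922), 21.36302375793457)
rim 38 [178. 156.] [0.5754 0.3302 0.0638] ((573.7289428710938, 327.22320556640625), 17.56569480895996)
rim 73 [196. 165.] [0.5554 0.2926 0.0643] ((563.1246337890625, 305.84600830078125), 28.162565231323242)
rim 75 [243. 171.] [0.5398 0.195  0.0642] ((545.236083984375, 207.42616271972656), 27.801292419433594)
rim 152 [140. 317.] [0.2455 0.4127 0.0639] ((246.43463134765625, 411.6621398925781), 29.28304672241211)
rim 144 [189. 320.] [0.2384 0.312  0.0638] ((239.36477661132812, 310.79443359375), 28.480445861816406)
well 35 [455. 146.] [ 0.5744 -0.2253  0.1348] ((574.9456787109375, -225.81341552734375), 23.20476722717285)

[... 2303 characters left out ...]
46] ((505.51153564453125, -129.21861267089844), 32.87064743041992)
well 69 [271. 338.] [ 0.6066 -0.1035  0.1349] ((599.687255859375, -95.010009765625), 22.14983367919922)
cover [   77   277   228   143 11898] ((533.5599365234375, -196.6680450439453), (237.9960174560547, 298.84405517578125), 7.5563578605651855)
plate [225 168  61  34 533] ((240.96304321289062, 360.32135009765625), (172.4508056640625, 93.0161361694336), 85.55143737792969)
plate [299 229  71  45 805] ((553.5159301757812, 259.87298583984375), (174.28619384765625, 91.87510681152344), 79.06437683105469)
plate [195 245  42  31 323] ((341.85101318359375, 54.02425003051758), (109.34428405761719, 39.76496887207031), 81.46217346191406)
```

View pics/crop.png

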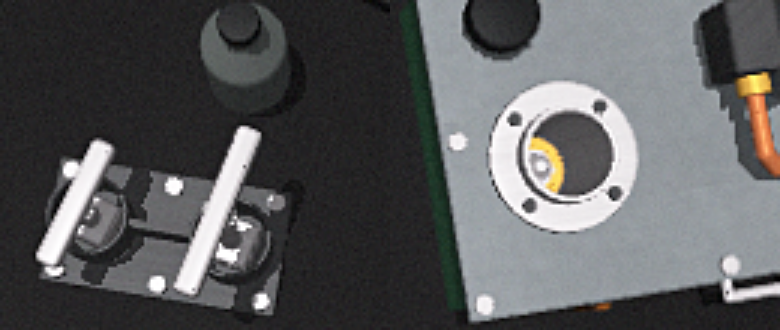

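The crop confirms the choice: the long bar (top view 233,160; height 0.189 m) is bare steel and stands in the -y pocket (pocket_b). The short key is at (190,158), the black one at (307,97) and the orange stand at (170,315). I'm moving over the long key.

Request:
carry_out --motion "0.0133 0.0296 0.005 0 0 5.56 0; 0.0133 0.0296 0.005 0 0 5.56 0; 0.0133 0.0296 0.005 0 0 5.56 0; 0.0133 0.0296 0.005 0 0 5.56 0; 0.0133 0.0296 0.005 0 0 5.56 0; 0.0133 0.0296 0.005 0 0 5.56 0; 0.0133 0.0296 0.005 0 0 5.56 0; 0.0133 0.0296 0.005 0 0 5.56 0; 0.0133 0.0296 0.005 0 0 5.56 0; 0.0133 0.0296 0.005 0 0 5.56 0; 0.0133 0.0296 0.005 0 0 5.56 0; 0.0133 0.0296 0.005 0 0 5.56 0; 0.0133 0.0296 0.005 0 0 5.56 0; 0.0133 0.0296 0.005 0 0 5.56 0; 0.0133 0.0296 0.005 0 0 5.56 0; 0.0133 0.0296 0.005 0 0 5.56 0; 0.0133 0.0296 0.005 0 0 5.56 0; 0.0133 0.0296 0.005 0 0 5.56 0; 0.0133 0.0296 0.005 0 0 5.56 0; 0.0133 0.0296 0.005 0 0 5.56 0" --grip_force 40

```text
time_s: 1.77
ee_pos: [0.4934, 0.0928, 0.3055]
eef_rot: [-3.141, -0.0, 2.372]
force: [1.0, -0.9, 1.3]
grip_width: 0.0939
grip_force: 0.0
```

Request:
carry_out --motion "0.0133 0.0296 0 0 0 5.56 0; 0.0133 0.0296 0 0 0 5.56 0; 0.0133 0.0296 0 0 0 5.56 0; 0.0133 0.0296 0 0 0 5.56 0; 0 0 0 0 0 0 0; 0 0 0 0 0 0 0; 0 0 0 0 0 0 0"

```text
time_s: 2.35
ee_pos: [0.5462, 0.2091, 0.3051]
eef_rot: [-3.141, -0.001, 2.754]
force: [-1.2, -0.4, 0.4]
grip_width: 0.0944
grip_force: 0.0
```

Run:
```python
from h import *
c=snap('wrist','w1');o=ctrl.get_obs();print(o['ee_pos'],np.degrees(o['eef_rot']),o['qpos'],c['position'])
P=cloud(c);z=P[...,2]
m=((abs(z-.188)<.012)&(np.hypot(P[...,0]-.546,P[...,1]-.21)<.08)).astype(np.uint8)
n,l,s,ce=cv2.connectedComponentsWithStats(m);i=1+np.argmax(s[1:,4]);Q=P[l==i]
print(s[i],np.median(Q[:,2]),Q.mean(0),cv2.minAreaRect((Q[:,:2]*1000).astype(np.float32)))
```

```text
[0.5461719  0.20874092 0.30544683] [-1.79983904e+02 -3.97285593e-03  1.57738524e+02] [ 3.02501435e-01  3.28080636e-01  1.25566771e+00 -1.72301643e-04
  1.55807678e+00 -8.79756638e-01] [0.47957811 0.23687709 0.48381901]
[ 268  153   17  107 1694] 0.18804785950125325 [0.54238576 0.21111574 0.1878149 ] ((544.1903686523438, 210.42059326171875), (15.975359916687012, 107.9496841430664), 67.35338592529297)
```

View pics/w1.png

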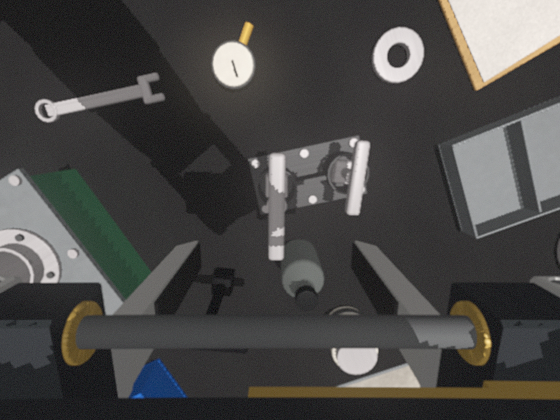

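The wrist view shows the long bar at (278,205), centred between the fingers, with the bottle at (302,270) outside their path. Descending and gripping.

Request:
carry_out --motion "-0.001 0.0006 -0.016 0 0 0 0; 0 0 -0.016 0 0 0 0; 0 0 -0.016 0 0 0 0; 0 0 -0.016 0 0 0 0; 0 0 -0.016 0 0 0 0; 0 0 -0.016 0 0 0 0; 0 0 -0.016 0 0 0 0; 0 0 -0.016 0 0 0 0; 0 0 -0.01 0 0 0 0; 0 0 -0.006 0 0 0 0; 0 0 0 0 0 0 0; 0 0 0 0 0 0 255; 0 0 0 0 0 0 255; 0 0 0 0 0 0 255; 0 0 0 0 0 0 255; 0 0 0 0 0 0 255; 0 0 0 0 0 0 255; 0 0 0 0 0 0 255; 0 0 0 0 0 0 255; 0 0 0 0 0 0 255" --grip_force 40

```text
time_s: 4.07
ee_pos: [0.5454, 0.2101, 0.1614]
eef_rot: [-3.142, 0.0, 2.755]
force: [-0.4, -1.3, 0.4]
grip_width: 0.0376
grip_force: 0.0
```

Request:
carry_out --motion "0 0 0 0 0 0 255; 0 0 0 0 0 0 255; 0 0 0 0 0 0 255; 0 0 0 0 0 0 255; 0 0 0 0 0 0 255; 0 0 0 0 0 0 255; 0 0 0 0 0 0 255; 0 0 0.002 0 0 0 255; 0 0 0.005 0 0 0 255; 0 0 0.013 0 0 0 255; 0 0 0.02 0 0 0 255; 0 0 0.02 0 0 0 255; 0 0 0.02 0 0 0 255; 0 0 0.02 0 0 0 255; 0 0 0.02 0 0 0 255; 0 0 0.02 0 0 0 255; 0 0 0.015 0 0 0 255; 0 0 0.005 0 0 0 255; 0 0 0 0 0 0 255; 0 0 0 0 0 0 255"

```text
time_s: 5.73
ee_pos: [0.5452, 0.2101, 0.3206]
eef_rot: [-3.141, -0.001, 2.755]
force: [-0.3, -0.3, -3.6]
grip_width: 0.0157
grip_force: 40.0
```

Run:
```python
from h import *
o=ctrl.get_obs();print(o['ee_pos'],np.degrees(o['eef_rot']),o['qpos'],o['force'],o['moment'],o['grip_width'],o['grip_force'])
for n in('top','scene'):
    c=snap(n,n+'2');P=cloud(c);z=P[...,2];px=c['pixels'].astype(int)
    # key shank/socket below gripper
    m=(z>.145)&(z<.29)&(np.hypot(P[...,0]-.545,P[...,1]-.21)<.045)
    for lo in np.arange(.14,.33,.02):
        q=P[(z>=lo)&(z<lo+.02)&(np.hypot(P[...,0]-.545,P[...,1]-.21)<.06)]
        if len(q)>5: print(n,lo.round(2),len(q),q.mean(0).round(4),q.min(0).round(4),q.max(0).round(4))
    # refined well rim: fit by points of rim, annulus
    m=((abs(z-.135)<.004)&(np.hypot(P[...,0]-.506,P[...,1]+.13)<.04)); q=P[m][:,:2]
    from scipy.optimize import least_squares
    r=least_squares(lambda t:np.maximum(abs(np.hypot(*(q-t).T)-.030)-.0015,0),[.506,-.13],loss='soft_l1',f_scale=.001); print('well',len(q),r.x)
```

```text
[0.54519733 0.21005539 0.32055883] [-1.79959481e+02 -4.70347902e-02  1.57835004e+02] [ 3.05081085e-01  3.24353962e-01  1.22676537e+00 -2.07882960e-05
  1.59155665e+00 -8.78863787e-01] [-0.26349456 -0.30586787 -3.61408517] [ 0.01828643 -0.16113155  0.00950938] 0.015665885429314325 39.972063302993774
top 0.18 9 [0.5348 0.2191 0.1901] [0.532  0.1948 0.18  ] [0.5393 0.2266 0.1975]
top 0.2 51 [0.5355 0.2097 0.2087] [0.5313 0.1958 0.2034] [0.5404 0.2223 0.2128]
well 221 [ 0.50659721 -0.13065368]
scene 0.16 71 [0.5479 0.2003 0.1747] [0.5231 0.1887 0.1686] [0.564  0.2176 0.1798]
scene 0.18 167 [0.5489 0.1998 0.1903] [0.5237 0.1876 0.18  ] [0.5654 0.2184 0.1998]
scene 0.2 177 [0.547  0.2029 0.2082] [0.5255 0.1889 0.2002] [0.5633 0.2225 0.22  ]
scene 0.22 59 [0.5465 0.2046 0.2294] [0.5378 0.2012 0.2208] [0.5518 0.2114 0.2391]
scene 0.24 65 [0.5464 0.2044 0.2497] [0.5376 0.2003 0.2406] [0.5522 0.2123 0.2598]
scene 0.26 64 [0.5467 0.2047 0.2699] [0.538  0.2007 0.2602] [0.5524 0.2112 0.2797]
scene 0.28 70 [0.5467 0.2045 0.2901] [0.538  0.2009 0.2801] [0.5526 0.2119 0.2999]
scene 0.3 67 [0.5468 0.2042 0.3095] [0.5379 0.1991 0.3   ] [0.5553 0.2121 0.3199]
scene 0.32 220 [0.5502 0.1974 0.3341] [0.4917 0.1826 0.3202] [0.5973 0.2265 0.34  ]
well 303 [ 0.50575727 -0.13028361]
```

View pics/scene2.png

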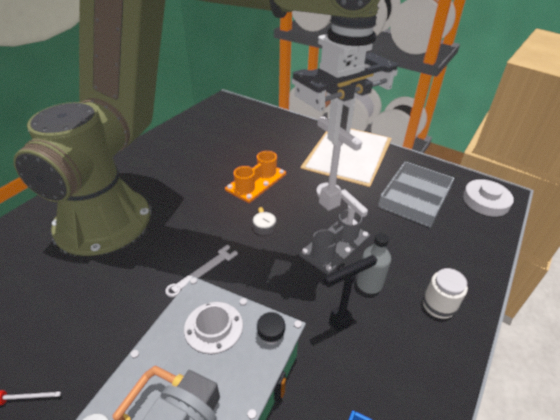

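The key hangs upright at (335,165), its bottom well above the stand. Carrying it to the tube.

Request:
carry_out --motion "-0.00195 -0.0170 0 0 0 2.5 255; -0.00195 -0.0170 0 0 0 2.5 255; -0.00195 -0.0170 0 0 0 2.5 255; -0.00195 -0.0170 0 0 0 2.5 255; -0.00195 -0.0170 0 0 0 2.5 255; -0.00195 -0.0170 0 0 0 2.5 255; -0.00195 -0.0170 0 0 0 2.5 255; -0.00195 -0.0170 0 0 0 2.5 255; -0.00195 -0.0170 0 0 0 2.5 255; -0.00195 -0.0170 0 0 0 2.5 255; -0.00195 -0.0170 0 0 0 2.5 255; -0.00195 -0.0170 0 0 0 2.5 255; -0.00195 -0.0170 0 0 0 2.5 255; -0.00195 -0.0170 0 0 0 2.5 255; -0.00195 -0.0170 0 0 0 2.5 255; -0.00195 -0.0170 0 0 0 2.5 255; -0.00195 -0.0170 0 0 0 2.5 255; -0.00195 -0.0170 0 0 0 2.5 255; -0.00195 -0.0170 0 0 0 2.5 255; -0.00195 -0.0170 0 0 0 2.5 255"

```text
time_s: 7.5
ee_pos: [0.506, -0.1306, 0.3205]
eef_rot: [3.141, -0.001, -2.654]
force: [-0.0, -0.6, -4.3]
grip_width: 0.0158
grip_force: 40.0
```

Request:
carry_out --motion "0 0 0 0 0 0 255; 0 0 0 0 0 0 255; 0 0 0 0 0 0 255; 0 0 0 0 0 0 255"

```text
time_s: 7.83
ee_pos: [0.5064, -0.1292, 0.3212]
eef_rot: [3.141, -0.0, -2.656]
force: [-0.3, -0.6, -3.7]
grip_width: 0.0157
grip_force: 40.0
```

Run:
```python
from h import *
from scipy.optimize import least_squares
o=ctrl.get_obs();print(o['ee_pos'],np.degrees(o['eef_rot']),o['qpos'],o['force'],o['moment'])
e=o['ee_pos'][:2]
c=snap('scene','scene3');P=cloud(c);z=P[...,2]
for lo,hi in((.22,.25),(.25,.28),(.28,.31)):
    q=P[(z>lo)&(z<hi)&(np.hypot(P[...,0]-e[0],P[...,1]-e[1])<.02)][:,:2]
    r=least_squares(lambda t:np.hypot(*(q-t).T)-.0075,e,loss='soft_l1',f_scale=.001); print(lo,len(q),r.x, r.x-e)
m=((abs(z-.135)<.004)&(np.hypot(P[...,0]-.506,P[...,1]+.13)<.04)); q=P[m][:,:2]
r=least_squares(lambda t:np.maximum(abs(np.hypot(*(q-t).T)-.030)-.0015,0),[.506,-.13],loss='soft_l1',f_scale=.001); print('well',len(q),r.x)
m=(z>.14)&(np.hypot(P[...,0]-e[0],P[...,1]-e[1])<.03)&(z<.2);print('key bottom z',np.sort(P[m][:,2])[:8])
```

```text
[ 0.50641865 -0.12920878  0.32117063] [ 1.79976201e+02 -1.14111594e-02 -1.52161210e+02] [-3.19973416e-01  1.76714944e-01  1.40769502e+00  1.43981010e-04
  1.55762027e+00 -2.37665018e+00] [-0.30586842 -0.57426251 -3.65966324] [ 0.05301311 -0.07646465 -0.01195711]
0.22 118 [ 0.50597474 -0.12836   ] [-0.00044392  0.00084878]
0.25 133 [ 0.50516665 -0.12847095] [-0.001252    0.00073783]
0.28 147 [ 0.50521437 -0.12835423] [-0.00120429  0.00085455]
well 218 [ 0.50556642 -0.13033747]
key bottom z [0.16899358 0.16903886 0.16960237 0.16977476 0.17018727 0.17024475
 0.17024928 0.1703105 ]
```

Request:
carry_out --motion "0.0003 -0.0015 -0.002 0 0 0 255; 0 0 -0.012 0 0 0 255; 0 0 -0.012 0 0 0 255; 0 0 -0.012 0 0 0 255; 0 0 -0.012 0 0 0 255; 0 0 -0.012 0 0 0 255; 0 0 -0.012 0 0 0 255; 0 0 -0.012 0 0 0 255; 0 0 -0.010 0 0 0 255; 0 0 -0.006 0 0 0 255; 0 0 -0.003 0 0 0 255; 0 0 0 0 0 0 255; 0 0 0 0 0 0 255; 0 0 0 0 0 0 255"

```text
time_s: 9.05
ee_pos: [0.5069, -0.1315, 0.2171]
eef_rot: [-3.141, 0.001, -2.656]
force: [0.2, -0.6, -2.2]
grip_width: 0.0156
grip_force: 40.0
```

Request:
carry_out --motion "0 0 -0.003 0 0 0 255; 0 0 -0.003 0 0 0 255; 0 0 -0.002 0 0 0 255; 0 0 0 0 0 0 255; 0 0 0 0 0 0 255"

```text
time_s: 9.47
ee_pos: [0.5066, -0.1314, 0.2083]
eef_rot: [3.141, -0.0, -2.656]
force: [0.3, -0.3, -4.2]
grip_width: 0.0159
grip_force: 40.0
```

Request:
carry_out --motion "0 0 -0.003 0 0 0 255; 0 0 -0.003 0 0 0 255; 0 0 0 0 0 0 255; 0 0 0 0 0 0 255; 0 0 0 0 0 0 255"

```text
time_s: 9.88
ee_pos: [0.5067, -0.1314, 0.2025]
eef_rot: [3.142, 0.0, -2.656]
force: [-1.0, -0.4, -3.9]
grip_width: 0.0157
grip_force: 40.0
```

Request:
carry_out --motion "0 0 -0.002 0 0 0 255; 0 0 -0.002 0 0 0 255; 0 0 0 0 0 0 255; 0 0 0 0 0 0 255; 0 0 0 0 0 0 255"

```text
time_s: 10.3
ee_pos: [0.5067, -0.1313, 0.1986]
eef_rot: [-3.141, 0.0, -2.656]
force: [0.1, 1.2, -1.3]
grip_width: 0.0155
grip_force: 40.0
```

Run:
```python
from h import *
o=ctrl.get_obs();print(o['ee_pos'],np.degrees(o['eef_rot']),o['force'],o['moment'])
```

```text
[ 0.50674372 -0.13134445  0.19863247] [-1.79993300e+02  1.61985440e-02 -1.52163526e+02] [ 0.07679014  1.23839452 -1.32217208] [ 0.34698633 -0.00520546 -0.06057522]
```

Request:
carry_out --motion "0 0.0005 0 0 0 0 255; 0 0.0005 0 0 0 0 255; 0 0 0 0 0 0 255; 0 0 0 0 0 0 255; 0 0 0 0 0 0 255"

```text
time_s: 10.72
ee_pos: [0.5067, -0.1305, 0.1985]
eef_rot: [-3.141, 0.0, -2.656]
force: [-0.3, -0.8, -0.7]
grip_width: 0.0157
grip_force: 40.0
```

Request:
carry_out --motion "0 0 -0.001 0 0 0 255; 0 0 -0.001 0 0 0 255; 0 0 0 0 0 0 255; 0 0 0 0 0 0 255; 0 0 0 0 0 0 255"

```text
time_s: 11.13
ee_pos: [0.5067, -0.1304, 0.1965]
eef_rot: [-3.141, 0.0, -2.656]
force: [-0.2, -0.9, 0.3]
grip_width: 0.0165
grip_force: 40.0
```

```bash
cat > r.py <<'E'
from h import *
o=ctrl.get_obs();print(o['time_s'],o['ee_pos'].round(4),np.degrees(o['eef_rot']).round(2),o['force'].round(2),o['moment'].round(3),o['qpos'][5].round(3))
E
python3 r.py
```

```text
11.1333 [ 0.5067 -0.1304  0.1965] [-1.7999e+02  1.0000e-02 -1.5216e+02] [-0.17 -0.89  0.31] [-0.124 -0.193  0.005] -2.379
```

Request:
carry_out --motion "0 0 0 0 0 -3 255; 0 0 0 0 0 -3 255; 0 0 0 0 0 -3 255; 0 0 0 0 0 -3 255; 0 0 0 0 0 -3 255; 0 0 0 0 0 -3 255; 0 0 0 0 0 -3 255; 0 0 0 0 0 0 255; 0 0 0 0 0 0 255"

```text
time_s: 11.88
ee_pos: [0.5066, -0.1304, 0.1965]
eef_rot: [3.142, -0.0, -3.021]
force: [-0.1, 0.5, 0.1]
grip_width: 0.0156
grip_force: 40.0
```

```bash
python3 r.py
```

```text
11.8833 [ 0.5066 -0.1304  0.1965] [ 1.8000e+02 -1.0000e-02 -1.7307e+02] [-0.12  0.47  0.07] [-0.018  0.019 -0.016] -2.014
```

Request:
carry_out --motion "0 0 0 0 0 -3 255; 0 0 0 0 0 -3 255; 0 0 0 0 0 -3 255; 0 0 0 0 0 -3 255; 0 0 0 0 0 -3 255; 0 0 0 0 0 -3 255; 0 0 0 0 0 -3 255; 0 0 0 0 0 0 255; 0 0 0 0 0 0 255"

```text
time_s: 12.63
ee_pos: [0.5067, -0.1304, 0.1965]
eef_rot: [3.142, 0.0, 2.897]
force: [-0.2, 0.5, -0.5]
grip_width: 0.0152
grip_force: 40.0
```

```bash
python3 r.py
```

```text
12.6333 [ 0.5067 -0.1304  0.1965] [180.   0. 166.] [-0.19  0.54 -0.51] [-0.158 -0.039  0.018] -1.648
```

Request:
carry_out --motion "0 0 0 0 0 -3 255; 0 0 0 0 0 -3 255; 0 0 0 0 0 -3 255; 0 0 0 0 0 -3 255; 0 0 0 0 0 -3 255; 0 0 0 0 0 -3 255; 0 0 0 0 0 -3 255; 0 0 0 0 0 0 255; 0 0 0 0 0 0 255"

```text
time_s: 13.38
ee_pos: [0.5067, -0.1304, 0.1965]
eef_rot: [3.142, 0.0, 2.531]
force: [-0.1, -0.6, 0.2]
grip_width: 0.0157
grip_force: 40.0
```

```bash
python3 r.py
```

```text
13.3833 [ 0.5067 -0.1304  0.1965] [180.     0.   145.03] [-0.12 -0.6   0.2 ] [-0.19  -0.028  0.026] -1.282
```

Request:
carry_out --motion "0 0 0 0 0 -3 255; 0 0 0 0 0 -3 255; 0 0 0 0 0 -3 255; 0 0 0 0 0 -3 255; 0 0 0 0 0 -3 255; 0 0 0 0 0 -3 255; 0 0 0 0 0 -3 255; 0 0 0 0 0 0 255; 0 0 0 0 0 0 255"

```text
time_s: 14.13
ee_pos: [0.5066, -0.1304, 0.1964]
eef_rot: [-3.141, 0.0, 2.165]
force: [-0.2, -0.9, 0.4]
grip_width: 0.0156
grip_force: 40.0
```

```bash
python3 r.py
```

```text
14.1333 [ 0.5066 -0.1304  0.1964] [-179.99    0.    124.04] [-0.19 -0.87  0.44] [-0.322  0.095  0.007] -0.916
```

Request:
carry_out --motion "0 -0.0006 0 0 0 -3 255; 0 0 0 0 0 -3 255; 0 0 0 0 0 -3 255; 0 0 0 0 0 -3 255; 0 0 0 0 0 -3 255; 0 0 0 0 0 -3 255; 0 0 0 0 0 -3 255; 0 0 0 0 0 0 255; 0 0 0 0 0 0 255"

```text
time_s: 14.88
ee_pos: [0.5064, -0.1308, 0.196]
eef_rot: [-3.141, -0.001, 1.799]
force: [-0.9, 0.0, -4.5]
grip_width: 0.0157
grip_force: 40.0
```

```bash
python3 r.py
```

```text
14.8833 [ 0.5064 -0.1308  0.196 ] [-1.7994e+02 -5.0000e-02  1.0305e+02] [-0.86  0.03 -4.48] [0.071 0.278 0.109] -0.551
```

Request:
carry_out --motion "0 0 0 0 0 -3 255; 0 0 0 0 0 -3 255; 0 0 0 0 0 -3 255; 0 0 0 0 0 -3 255; 0 0 0 0 0 -3 255; 0 0 0 0 0 -3 255; 0 0 0 0 0 -3 255; 0 0 0 0 0 0 255; 0 0 0 0 0 0 255"

```text
time_s: 15.63
ee_pos: [0.5064, -0.1308, 0.196]
eef_rot: [-3.141, -0.0, 1.432]
force: [-1.2, 1.6, -6.8]
grip_width: 0.0157
grip_force: 40.0
```

```bash
python3 r.py
```

```text
15.6333 [ 0.5064 -0.1308  0.196 ] [-1.7994e+02 -2.0000e-02  8.2050e+01] [-1.18  1.62 -6.83] [0.107 0.361 0.035] -0.184
```

The force fell to the key's own weight: the socket has dropped onto the square. Lowering it home gently.

Request:
carry_out --motion "-0.0005 0.0003 -0.002 0 0 0 255; 0 0 -0.002 0 0 0 255; 0 0 -0.002 0 0 0 255; 0 0 0 0 0 0 255; 0 0 0 0 0 0 255"

```text
time_s: 16.05
ee_pos: [0.5063, -0.1307, 0.1907]
eef_rot: [3.141, 0.0, 1.429]
force: [-1.0, 0.1, 2.4]
grip_width: 0.0155
grip_force: 40.0
```

```bash
python3 r.py
```

```text
16.05 [ 0.5063 -0.1307  0.1907] [1.7997e+02 1.0000e-02 8.1870e+01] [-1.04  0.11  2.36] [0.13  0.426 0.153] -0.181
```

Request:
carry_out --motion "0 0 -0.002 0 0 0 255; 0 0 -0.002 0 0 0 255; 0 0 0 0 0 0 255; 0 0 0 0 0 0 255; 0 0 0 0 0 0 255"

```text
time_s: 16.47
ee_pos: [0.5063, -0.1307, 0.1866]
eef_rot: [3.141, 0.0, 1.428]
force: [-1.9, -0.4, 3.4]
grip_width: 0.0158
grip_force: 40.0
```

```bash
python3 r.py
```

```text
16.4667 [ 0.5063 -0.1307  0.1866] [179.98   0.    81.84] [-1.95 -0.37  3.44] [0.102 0.382 0.092] -0.18
```

Request:
carry_out --motion "-0.0006 0 -0.001 0 0 0 255; 0 0 -0.001 0 0 0 255; 0 0 0 0 0 0 255; 0 0 0 0 0 0 255; 0 0 0 0 0 0 255"

```text
time_s: 16.88
ee_pos: [0.5058, -0.1307, 0.1848]
eef_rot: [3.14, 0.0, 1.428]
force: [-1.0, 0.5, 5.9]
grip_width: 0.0158
grip_force: 40.0
```

```bash
python3 r.py
```

```text
16.8833 [ 0.5058 -0.1307  0.1848] [1.7994e+02 1.0000e-02 8.1840e+01] [-0.99  0.54  5.95] [0.114 0.211 0.136] -0.181
```

Request:
carry_out --motion "0 0 -0.001 0 0 0 255; 0 0 -0.001 0 0 0 255; 0 0 0 0 0 0 255; 0 0 0 0 0 0 255; 0 0 0 0 0 0 255"

```text
time_s: 17.3
ee_pos: [0.506, -0.1308, 0.1831]
eef_rot: [3.14, 0.0, 1.428]
force: [-1.4, 1.0, 9.3]
grip_width: 0.0152
grip_force: 40.0
```

```bash
python3 r.py
```

```text
17.3 [ 0.506  -0.1308  0.1831] [1.7991e+02 1.0000e-02 8.1840e+01] [-1.42  1.    9.34] [0.111 0.273 0.143] -0.181
```

Request:
carry_out --motion "0 0 0 0 0 2 255; 0 0 0 0 0 2 255; 0 0 0 0 0 2 255; 0 0 0 0 0 0 255; 0 0 0 0 0 0 255; 0 0 0 0 0 0 255"

```text
time_s: 17.8
ee_pos: [0.5055, -0.1307, 0.1822]
eef_rot: [-3.141, -0.0, 1.532]
force: [-0.1, -0.3, -0.8]
grip_width: 0.0157
grip_force: 40.0
```

```bash
python3 r.py
```

```text
17.8 [ 0.5055 -0.1307  0.1822] [-1.7999e+02 -1.0000e-02  8.7770e+01] [-0.06 -0.3  -0.84] [ 0.051 -0.14   0.02 ] -0.284
```

The spindle popped up into the socket, so the key is home. The push is now about 3 N. Turning clockwise and watching the moment for the stop.

Request:
carry_out --motion "0 0 0 0 0 -2 255; 0 0 0 0 0 -2 255; 0 0 0 0 0 -2 255; 0 0 0 0 0 -2 255; 0 0 0 0 0 -2 255; 0 0 0 0 0 -2 255; 0 0 0 0 0 0 255"

```text
time_s: 18.38
ee_pos: [0.5056, -0.1307, 0.1823]
eef_rot: [-3.141, -0.0, 1.321]
force: [0.5, 0.6, -0.1]
grip_width: 0.015
grip_force: 40.0
```

```bash
python3 r.py
```

```text
18.3833 [ 0.5056 -0.1307  0.1823] [-179.99   -0.     75.7 ] [ 0.5   0.57 -0.09] [-0.005 -0.096  0.108] -0.073
```

Request:
carry_out --motion "0 0 0 0 0 -2 255; 0 0 0 0 0 -2 255; 0 0 0 0 0 -1 255; 0 0 0 0 0 -1 255; 0 0 0 0 0 0 255; 0 0 0 0 0 0 255"

```text
time_s: 18.88
ee_pos: [0.5055, -0.1307, 0.1824]
eef_rot: [-3.141, 0.0, 1.22]
force: [-0.5, 0.6, -0.7]
grip_width: 0.0158
grip_force: 40.0
```

```bash
python3 r.py
```

```text
18.8833 [ 0.5055 -0.1307  0.1824] [-179.99    0.     69.88] [-0.55  0.61 -0.74] [ 0.04  -0.027  0.105] 0.028
```

Request:
carry_out --motion "0 0 0 0 0 -1 255; 0 0 0 0 0 -1 255; 0 0 0 0 0 0 255; 0 0 0 0 0 0 255"

```text
time_s: 19.22
ee_pos: [0.5056, -0.1307, 0.1824]
eef_rot: [-3.142, -0.0, 1.184]
force: [-0.3, -0.3, -1.0]
grip_width: 0.0157
grip_force: 40.0
```

```bash
python3 r.py
```

```text
19.2167 [ 0.5056 -0.1307  0.1824] [-180.     -0.     67.83] [-0.25 -0.34 -0.97] [ 0.029 -0.073  0.141] 0.064
```

Request:
carry_out --motion "0 0 0 0 0 -1 255; 0 0 0 0 0 -1 255; 0 0 0 0 0 0 255; 0 0 0 0 0 0 255"

```text
time_s: 19.55
ee_pos: [0.5056, -0.1307, 0.1824]
eef_rot: [-3.142, 0.0, 1.149]
force: [0.2, 0.5, -0.9]
grip_width: 0.0153
grip_force: 40.0
```

```bash
python3 r.py
```

```text
19.55 [ 0.5056 -0.1307  0.1824] [-180.      0.     65.83] [ 0.23  0.53 -0.86] [ 0.122 -0.023  0.132] 0.099
```

Request:
carry_out --motion "0 0 0 0 0 -1 255; 0 0 0 0 0 -1 255; 0 0 0 0 0 0 255; 0 0 0 0 0 0 255"

```text
time_s: 19.88
ee_pos: [0.5056, -0.1307, 0.1825]
eef_rot: [3.142, 0.0, 1.114]
force: [0.6, 0.3, -1.5]
grip_width: 0.0156
grip_force: 40.0
```

```bash
python3 r.py
```

```text
19.8833 [ 0.5056 -0.1307  0.1825] [180.     0.    63.83] [ 0.64  0.29 -1.52] [ 0.017 -0.032  0.109] 0.134
```

Request:
carry_out --motion "0 0 0 0 0 -1 255; 0 0 0 0 0 -1 255; 0 0 0 0 0 0 255; 0 0 0 0 0 0 255"

```text
time_s: 20.22
ee_pos: [0.5056, -0.1307, 0.1824]
eef_rot: [3.142, -0.0, 1.079]
force: [-0.2, -0.6, -0.7]
grip_width: 0.0159
grip_force: 40.0
```

```bash
python3 r.py
```

```text
20.2167 [ 0.5056 -0.1307  0.1824] [180.    -0.    61.83] [-0.18 -0.59 -0.72] [-0.012 -0.014  0.191] 0.169
```

Request:
carry_out --motion "0 0 0 0 0 -1 255; 0 0 0 0 0 0 255; 0 0 0 0 0 0 255"

```text
time_s: 20.47
ee_pos: [0.5056, -0.1307, 0.1824]
eef_rot: [-3.142, 0.0, 1.062]
force: [0.2, 0.9, -0.1]
grip_width: 0.0157
grip_force: 40.1
```

```bash
python3 r.py
```

```text
20.4667 [ 0.5056 -0.1307  0.1824] [-180.      0.     60.83] [ 0.2   0.87 -0.13] [ 0.088 -0.012  0.277] 0.186
```

Request:
carry_out --motion "0 0 0 0 0 -1 255; 0 0 0 0 0 0 255; 0 0 0 0 0 0 255"

```text
time_s: 20.72
ee_pos: [0.5056, -0.1307, 0.1824]
eef_rot: [-3.142, 0.0, 1.044]
force: [-0.2, 1.5, -0.8]
grip_width: 0.0158
grip_force: 40.1
```

```bash
python3 r.py
```

```text
20.7167 [ 0.5056 -0.1307  0.1824] [-180.      0.     59.84] [-0.16  1.47 -0.8 ] [0.036 0.005 0.298] 0.203
```

The moment rose past the 0.14 N m running torque to 0.30 N m at the expected angle, so the cock is on its stop. Unloading and drawing the key out.

Request:
carry_out --motion "0 0 0 0 0 2 255; 0 0 0 0 0 2 255; 0 0 0 0 0 2 255; 0 0 0 0 0 0 255; 0 0 0 0 0 0 255"

```text
time_s: 21.13
ee_pos: [0.5056, -0.1307, 0.1824]
eef_rot: [-3.142, 0.0, 1.148]
force: [-0.3, -0.4, -0.8]
grip_width: 0.0157
grip_force: 40.0
```

```bash
python3 r.py
```

```text
21.1333 [ 0.5056 -0.1307  0.1824] [-180.      0.     65.77] [-0.26 -0.35 -0.76] [ 0.025 -0.041  0.072] 0.1
```

Request:
carry_out --motion "0 0 0.003 0 0 0 255; 0 0 0.003 0 0 0 255; 0 0 0.004 0 0 0 255; 0 0 0.004 0 0 0 255; 0 0 0.004 0 0 0 255; 0 0 0.006 0 0 0 255; 0 0 0.01 0 0 0 255; 0 0 0.014 0 0 0 255; 0 0 0.015 0 0 0 255; 0 0 0.015 0 0 0 255; 0 0 0.015 0 0 0 255; 0 0 0.015 0 0 0 255; 0 0 0.015 0 0 0 255; 0 0 0.01 0 0 0 255; 0 0 0.007 0 0 0 255; 0 0 0 0 0 0 255; 0 0 0 0 0 0 255"

```text
time_s: 22.55
ee_pos: [0.5055, -0.1307, 0.3222]
eef_rot: [-3.141, 0.0, 1.149]
force: [0.6, 0.1, -4.3]
grip_width: 0.016
grip_force: 40.0
```

```bash
python3 r.py
python3 - <<'E'
from h import *
from scipy.optimize import least_squares
e=ctrl.get_obs()['ee_pos'][:2]
c=snap('scene','scene4');P=cloud(c);z=P[...,2]
for lo,hi in((.22,.25),(.25,.28),(.28,.31)):
    q=P[(z>lo)&(z<hi)&(np.hypot(P[...,0]-e[0],P[...,1]-e[1])<.02)][:,:2]
    r=least_squares(lambda t:np.hypot(*(q-t).T)-.0075,e,loss='soft_l1',f_scale=.001); print(lo,len(q),r.x-e)
m=(z>.14)&(np.hypot(P[...,0]-e[0],P[...,1]-e[1])<.03)&(z<.2);print('key bottom z',np.sort(P[m][:,2])[:8])
for n in('scene',): 
    m=(z>.055)&(z<.069)&(np.hypot(P[...,0]-.545,P[...,1]-.209)<.036);q=P[m][:,:2]
    r=least_squares(lambda t:np.maximum(abs(np.hypot(*(q-t).T)-.027)-.0015,0),[.545,.209],loss='soft_l1',f_scale=.001);print('pocket_b',len(q),r.x)
E
```

```text
22.55 [ 0.5055 -0.1307  0.3222] [-179.99    0.     65.84] [ 0.59  0.09 -4.27] [-0.007 -0.014  0.001] 0.099
0.22 121 [-0.00040617  0.00117976]
0.25 134 [-0.00102642  0.00105017]
0.28 145 [-0.0011959   0.00100741]
key bottom z [0.17110608 0.17113483 0.17153575 0.17216392 0.17217863 0.17240879
 0.17266303 0.1727753 ]
pocket_b 229 [0.54411225 0.20980115]
```

View pics/scene4.png

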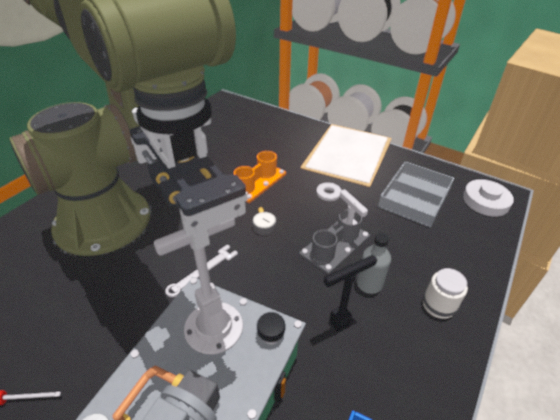

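The picture shows the key drawn clear of the tube at (208,300). Its empty pocket is at (322,245), and the bystanders are undisturbed. Returning the key.

Request:
carry_out --motion "0.002 0.0170 0 0 0 4.6 255; 0.002 0.0170 0 0 0 4.6 255; 0.002 0.0170 0 0 0 4.6 255; 0.002 0.0170 0 0 0 4.6 255; 0.002 0.0170 0 0 0 4.6 255; 0.002 0.0170 0 0 0 4.6 255; 0.002 0.0170 0 0 0 4.6 255; 0.002 0.0170 0 0 0 4.6 255; 0.002 0.0170 0 0 0 4.6 255; 0.002 0.0170 0 0 0 4.6 255; 0.002 0.0170 0 0 0 4.6 255; 0.002 0.0170 0 0 0 4.6 255; 0.002 0.0170 0 0 0 4.6 255; 0.002 0.0170 0 0 0 4.6 255; 0.002 0.0170 0 0 0 4.6 255; 0.002 0.0170 0 0 0 4.6 255; 0.002 0.0170 0 0 0 4.6 255; 0.002 0.0170 0 0 0 4.6 255; 0.002 0.0170 0 0 0 4.6 255; 0.0017 0.0170 0 0 0 4.6 255"

```text
time_s: 24.27
ee_pos: [0.5451, 0.2101, 0.3213]
eef_rot: [-3.14, -0.001, 2.759]
force: [-0.6, -0.5, -3.7]
grip_width: 0.0155
grip_force: 40.0
```

Request:
carry_out --motion "0 0 0 0 0 0 255; 0 0 0 0 0 0 255; 0 0 0 0 0 0 255; 0 0 0 0 0 0 255; 0 0 0 0 0 0 255"

```text
time_s: 24.68
ee_pos: [0.5453, 0.2086, 0.3224]
eef_rot: [-3.142, 0.0, 2.753]
force: [-0.4, -0.5, -3.4]
grip_width: 0.0157
grip_force: 40.0
```

```bash
python3 r.py
python3 - <<'E'
from h import *
from scipy.optimize import least_squares
e=ctrl.get_obs()['ee_pos'][:2]
c=snap('scene','scene5');P=cloud(c);z=P[...,2]
for lo,hi in((.22,.25),(.25,.28),(.28,.31)):
    q=P[(z>lo)&(z<hi)&(np.hypot(P[...,0]-e[0],P[...,1]-e[1])<.02)][:,:2]
    r=least_squares(lambda t:np.hypot(*(q-t).T)-.0075,e,loss='soft_l1',f_scale=.001); print(lo,len(q),r.x, r.x-e)
E
```

```text
24.6833 [0.5453 0.2086 0.3224] [-179.99    0.    157.74] [-0.42 -0.5  -3.43] [ 0.022 -0.089  0.025] -0.88
0.22 94 [0.54447905 0.20859638] [-8.15472728e-04 -3.53431544e-05]
0.25 97 [0.54473184 0.20853572] [-5.62682913e-04 -9.60059970e-05]
0.28 107 [0.54482866 0.20888215] [-0.00046587  0.00025043]
```

Request:
carry_out --motion "-0.0003 0.0008 -0.01 0 0 0 255; 0 0 -0.02 0 0 0 255; 0 0 -0.02 0 0 0 255; 0 0 -0.02 0 0 0 255; 0 0 -0.015 0 0 0 255; 0 0 -0.01 0 0 0 255; 0 0 -0.01 0 0 0 255; 0 0 -0.01 0 0 0 255; 0 0 -0.01 0 0 0 255; 0 0 -0.01 0 0 0 255; 0 0 -0.01 0 0 0 255; 0 0 -0.007 0 0 0 255; 0 0 -0.003 0 0 0 255; 0 0 -0.002 0 0 0 255; 0 0 0 0 0 0 255; 0 0 0 0 0 0 255"

```text
time_s: 26.07
ee_pos: [0.5452, 0.2102, 0.1659]
eef_rot: [3.141, 0.0, 2.755]
force: [0.2, 1.2, -4.2]
grip_width: 0.0157
grip_force: 40.0
```

Request:
carry_out --motion "0 0 -0.001 0 0 0 255; 0 0 -0.001 0 0 0 255; 0 0 0 0 0 0 255; 0 0 0 0 0 0 255"

```text
time_s: 26.4
ee_pos: [0.545, 0.2101, 0.1635]
eef_rot: [3.142, 0.0, 2.755]
force: [0.1, -0.4, -3.1]
grip_width: 0.0157
grip_force: 40.0
```

```bash
python3 r.py
```

```text
26.4 [0.545  0.2101 0.1635] [180.     0.   157.84] [ 0.15 -0.37 -3.08] [ 0.034 -0.151  0.004] -0.879
```

Request:
carry_out --motion "0 0 -0.001 0 0 0 255; 0 0 -0.001 0 0 0 255; 0 0 0 0 0 0 255; 0 0 0 0 0 0 255"

```text
time_s: 26.73
ee_pos: [0.545, 0.2101, 0.1614]
eef_rot: [3.142, 0.0, 2.755]
force: [-0.3, -0.5, -3.2]
grip_width: 0.016
grip_force: 40.0
```

```bash
python3 r.py
```

```text
26.7333 [0.545  0.2101 0.1614] [180.     0.   157.83] [-0.3  -0.47 -3.23] [ 0.005 -0.142  0.054] -0.879
```

Request:
carry_out --motion "0 0 -0.0007 0 0 0 255; 0 0 0 0 0 0 255; 0 0 0 0 0 0 255"

```text
time_s: 26.98
ee_pos: [0.5452, 0.2102, 0.1614]
eef_rot: [3.141, 0.001, 2.755]
force: [-0.9, -0.7, 4.6]
grip_width: 0.0157
grip_force: 40.0
```

```bash
python3 r.py
```

```text
26.9833 [0.5452 0.2102 0.1614] [1.7996e+02 5.0000e-02 1.5784e+02] [-0.91 -0.72  4.63] [-0.147  0.149 -0.017] -0.879
```

Request:
carry_out --motion "0 0 -0.0007 0 0 0 255; 0 0 0 0 0 0 255; 0 0 0 0 0 0 255"

```text
time_s: 27.23
ee_pos: [0.5455, 0.2102, 0.1614]
eef_rot: [3.14, 0.002, 2.755]
force: [-2.1, -0.9, 11.2]
grip_width: 0.0157
grip_force: 40.0
```

```bash
python3 r.py
```

```text
27.2333 [0.5455 0.2102 0.1614] [1.7993e+02 1.0000e-01 1.5784e+02] [-2.1  -0.93 11.24] [-0.234  0.376  0.013] -0.879
```

It's seated on the pocket floor. Easing off 1 mm, opening and withdrawing.

Request:
carry_out --motion "0 0 0.001 0 0 0 255; 0 0 0 0 0 0 255; 0 0 0 0 0 0 200; 0 0 0 0 0 0 150; 0 0 0 0 0 0 0; 0 0 0 0 0 0 0; 0 0 0 0 0 0 0; 0 0 0 0 0 0 0; 0 0 0 0 0 0 0; 0 0 0 0 0 0 0; 0 0 0 0 0 0 0; 0 0 0 0 0 0 0; 0 0 0 0 0 0 0; 0 0 0 0 0 0 0; 0 0 0 0 0 0 0; 0 0 0 0 0 0 0; 0 0 0.004 0 0 0 0; 0 0 0.01 0 0 0 0; 0 0 0.015 0 0 0 0; 0 0 0.015 0 0 0 0"

```text
time_s: 28.9
ee_pos: [0.5449, 0.2101, 0.2063]
eef_rot: [3.142, -0.0, 2.755]
force: [0.1, -0.5, -0.2]
grip_width: 0.0941
grip_force: 0.0
```

Request:
carry_out --motion "0 0 0.02 0 0 0 0; 0 0 0.02 0 0 0 0; 0 0 0.02 0 0 0 0; 0 0 0.02 0 0 0 0; 0 0 0.02 0 0 0 0; 0 0 0 0 0 0 0; 0 0 0 0 0 0 0; 0 0 0 0 0 0 0"

```text
time_s: 29.57
ee_pos: [0.5447, 0.21, 0.3044]
eef_rot: [-3.141, -0.001, 2.755]
force: [0.5, -0.6, -0.6]
grip_width: 0.0941
grip_force: 0.0
```

```bash
python3 r.py; python3 -c "
from h import *
snap('scene','s6')"
```

```text
29.5667 [0.5447 0.21   0.3044] [-1.7997e+02 -4.0000e-02  1.5783e+02] [ 0.54 -0.61 -0.63] [-0.003 -0.126 -0.008] -0.879
```

View pics/s6.png

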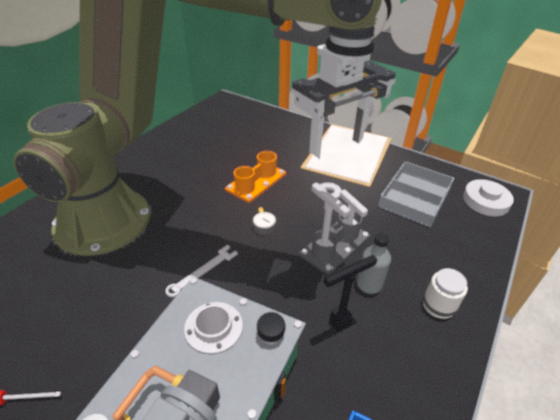

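The long key stands upright in its pocket at (330,215), everything else is in place and the gripper is clear.

```bash
python3 -c "
from station import ctrl
print(ctrl.hand_in())"
```

```text
the job is handed in; nothing more can be done
None
```

I turned the feed cock clockwise until the turning moment rose from about 0.14 to 0.30 N m, which I took as its stop, stood the long T-key back upright in its pocket, left the other items undisturbed, and handed the job in at about 30 s; no verdict came back.

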